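# Vent the test manifold and zero the pressure transmitter

### The arm

A 6-joint arm with a two-finger parallel gripper is mounted at the origin on the work surface. World frame = base frame: x ahead of the robot, y to its left, z up, the work surface at z = 0. Lengths are in mm, angles in rad, forces in N, time in s.
With the tool pointing down it reaches from about 400 to 925 mm from the base axis. Payload 12.5 kg.
Tool frame: the origin (TCP) lies on the mounting face of the last link; the fingertips stand 190 mm ahead of it and the grasp point (between the pads) lies 171 mm ahead of it; z points along the fingers, y is the line along which they close (so a half turn about z gives the same grasp; the last joint's range is limited). The gripper opens to 95 mm and grips with 3 to 60 N. Pads are 20 mm wide; open, the fingers measure 119 mm over their backs; the gripper's body (75 mm by 180 mm) begins 59 mm behind the grasp point.
Start: joints at [-1.361, 0.491, 1.559, -0, 1.092, -0.106], TCP at [194.13, -594.086, 404.761] pointing down, gripper open.
Joint ranges: [-3.1, 3.1], [-0.84, 2.19], [0.05, 2.79], [-1.13, 4.28], [0.06, 2.93], [-2.69, 2.69]. Speed limits (rad/s): [2.22, 2.22, 2.79, 3.14, 3.14, 3.14].

### API

Orientations are given as [roll, pitch, yaw] about the fixed x, y, z axes, in that order (R = Rz(yaw) Ry(pitch) Rx(roll)).
In Python, from cell import env gives the robot as it stands.
- The arm moves only by the tool carry_out, never from a script. Its argument "series" is a list of rows, each a list of 5 numbers: the shift along the tool's x, y, z in m, then the turn about the tool's z in degrees, then the opening, from 0 (shut) to 1 (fully open). A call has 1 to 20 rows; each row is the pose to reach, as a shift and turn from the pose commanded when the call began, along the tool's axes at that moment; what a row does not reach only later rows make up. A row lasts 1/8 s, in which the tool goes at most 62.5 mm and 10.7 degrees, less where a joint would pass 70% of its speed; a pose out of reach is approached as far as the arm can. A call with a gripper value outside its range is refused whole. The fingers move at their own pace and stop on an object; the grip force is fixed at half the most. Time passes only in rows, so rows that repeat a pose let the fingers close. It gives the time, the measured TCP pose, the force, the opening and the grip force at its end, in the units of the state.
- env.state(): the state, without advancing time (a new reading comes with each control period).
- env.read_camera(name): name is "scene" or "top"; returns (picture, depth): 384x512x3 uint8, red, green, blue; 384x512 float32, mm along the optical axis (not along the pixel's ray), 0 where there is no reading.
- env.get_calibration(name): a dict with "intrinsics" (3x3 intrinsics, pixels), "cam_to_world" (4x4, takes a point from camera to world coordinates). Camera axes: x right, y up, looking along -z (the intrinsics and any distortion apply to the point x, -y, -z); pixel columns grow to the right and rows downward; lengths in mm; the calibration is good to about 2 mm. A picture is of the moment at which its call begins. get_calibration takes no time and is no camera call.
- env.job_done(): hands the job in; it is judged then, once.
The state is a dict: "t": time; "joints": joint angles; "qvel": joint speeds; "tau": joint torques, N m; "eef_pos": TCP position; "tcp_rot": TCP orientation; "ft_force": force on the tool from outside, world axes, zero at the start; "moment": the same for the moment, N m; "opening": opening from 0.0 (shut) to 1.0 (fully open); "grip_force": force on a finger pad.
Only numpy, scipy, OpenCV 4.12 (cv2) and the standard library are available. Lean on these libraries where they do the work, as an engineer would, in place of code of your own. Each camera call takes 0.05 s, during which the arm holds its last target. There are 200 camera calls.

### The job

Zero the pressure transmitter on the test manifold: first swing the vent valve's lever at the end of the manifold fully open, in line with the valve, and only then take the slim round-handled stylus from the wooden tool block, put its pin through the zero hole on top of the transmitter (the one nearer the display window) and press the recessed button all the way down. Finish while still holding the button down with the stylus in the gripper. Leave the vent open, never press the span button in the other hole, and leave the other tools and fittings where they are.

Things in the scene. Friction and masses are not known exactly. Their poses are not given: they have to be found in the camera images.
- vent_pivot (a point): Vertical turning axis of the vent valve's lever, at the lever's mid-height, 70 mm above the bench. The brass ball valve is at one end of the manifold, its pipe in line with the manifold and ending in an open nozzle. Site axes: y along the manifold, out through the valve to the nozzle; -x across it, roughly towards the robot; z up.
- lever_end (a point): Outer end of the vent lever, 98 mm from vent_pivot and 70 mm above the bench. The lever is a flat steel bar with a black grip sleeve from 34 to 98 mm from the pivot, 16 mm wide and 10 mm high (65 to 75 mm above the bench). Under it are only the bench and, near the pivot, the valve (up to 66 mm).
- vent_lever (a joint): Angle of the vent lever, rad: 0 closed (lever across the valve, pointing along -x of vent_pivot), growing clockwise seen from above to 1.571 fully open at its stop (in line with the valve, pointing along +y of vent_pivot, away from the transmitter). Starts at 0 to 0.15. Friction about 0.12 N m; it stays where it is left.
- zero_mouth (a point): Centre of the mouth of the zero hole in the transmitter's flat top, 211 mm above the bench: round, 14 mm across, vertical. The white sprung button in it (12 mm across) has its face 10 mm below the mouth and goes down 4 mm to its stop, at 2 N to start and 5 N fully down. Of the two holes it is the one nearer the longer cover (42 mm, with steel-rimmed display window).
- span_mouth (a point): Centre of the mouth of the span hole, 32 mm from the zero hole, same size, same kind of button; nearer the plain, shorter cover (20 mm). Not to be pressed.
- zero_button (a joint): How far the zero button is pressed down, in m: 0 up, 0.004 fully down.
- span_button (a joint): How far the span button is pressed down, in m: 0 up, 0.004 fully down.
- stylus_center (a point): Middle of the stylus's handle, 80 mm above the pin's end. Smooth round black handle, 14 mm across, 70 mm long, with two thin aluminium rings; below it a steel pin 6 mm across and 45 mm long; 25 to 50 g. It stands upright in the tool block, handle resting on the block's top, so the handle spans 50 to 120 mm above the bench; it lifts straight out.
- stylus_tip (a point): The free end of the stylus's steel pin.
- stylus: The stylus as a whole; its origin is the pin's free end.
- tool_block: Fixed wooden tool block, 150 x 50 x 50 mm high, origin at the middle of its underside, three holes in a row along its x axis, 50 mm apart; the stylus may be in any of them, the other two hold a screwdriver and a T-handled driver.
- screwdriver: Thick-handled screwdriver (28 mm) upright in the tool block, its top 120 mm above the bench; origin at its pin's end. Leave alone.
- t_driver: T-handled driver upright in the tool block, crossbar 60 mm long across the row, its top 102 mm above the bench; origin at its pin's end. Leave alone.
- wrench: Steel spanner 200 mm long lying to the right of the tool block; origin at its underside. Leave alone.
- adapter: Brass hex adapter, 34 mm across, 44 mm high, upright on the bench; origin at its underside. Leave alone.
- blank_plug: Steel blanking plug, 32 mm across, 28 mm high, upright on the bench; origin at its underside. Leave alone.
- spare_gauge: Spare dial gauge, 100 mm across, lying face up behind the manifold; origin below the dial's centre. Leave alone.
- dish: Shallow steel dish, 90 mm across, behind the manifold; origin at its underside. Leave alone.
- bottle: White bottle, 56 mm across, 140 mm high, behind the manifold; origin at its underside. Leave alone.
- manifold: Fixed test manifold on the bench: base plate 120 x 320 mm, aluminium block 56 x 280 mm with its top 52 mm up, small handwheels on the side towards the robot. Origin on the bench, y along it towards the vent valve (pivot at y = 190 mm). Two stations at y = -110 and 10 mm: the transmitter stands on either one, a dial gauge (up to 197 mm high) on the other.
- transmitter: Grey pressure transmitter fixed on one station of the manifold, turned any way about the vertical. Round housing lying level, 80 mm across and 132 mm long, with a flat top 66 x 44 mm, 211 mm above the bench. Origin on its axis, 65 mm above the bench; x points to the cover with the display window. Zero hole at x = 4, y = 5 mm, span hole at x = -28, y = 5 mm.

How it is judged (in metres and radians):
On the way, in this order (a step that is already met when the one before it is completed fails the run):
1. the vent lever is fully open (value of joint vent_lever above 1.4 rad), for 0.2 s.
2. the stylus is out of the tool block, in the gripper (height (world z) of stylus_tip above 0.055 m and contact force between the fingers and stylus above 1 N), for 0.2 s.
3. the zero button is pressed down by the stylus with the vent open (value of joint zero_button above 0.003 m and contact force between stylus and zero_button above 2 N and value of joint vent_lever above 1.4 rad), for 0.3 s.
At the end, for the whole second after the job is handed in: Through the last second the zero button stays at least 3 of its 4 mm down, pushed by the stylus's pin (more than 2 N) through the zero hole (pin's end within 6 mm of the hole's axis), the stylus is in the gripper's fingers, the vent lever is open (beyond 1.4 rad of 1.571) and the span button is up (all of step 3 and contact force between the fingers and stylus above 1 N and horizontal distance between stylus_tip and zero_mouth below 0.006 m and value of joint span_button below 0.0015 m); the arm keeps its last pose, push and grip.
It fails at once if the zero button is pressed while the vent is not open (value of joint zero_button above 0.002 m and value of joint vent_lever below 1.35 rad).
It fails at once if the span button is pressed (value of joint span_button above 0.002 m).
It fails at once if another tool or fitting is moved by more than 40 mm (distance of any of screwdriver, t_driver, wrench, adapter, blank_plug, spare_gauge, dish, bottle from where it was at the start of the episode above 0.04 m).
It also fails if it takes over 64 s, if anything falls off the work surface, if the arm or the gripper's body presses on something with over 40 N, if the wrist force passes 120 N, or if a joint passes its speed limit or range.

## Working session

There is one attempt and no reset: what is moved stays moved. The work goes in short steps, Python scripts to look and compute and a tool call to move; the robot and the scene stay as the last step left them, time stands still between calls to the robot, and variables do not carry over. Pictures are saved under pics/ and viewed, at most 10 in all, crops included, and the job is handed in when it is done.

Besides the shell and the picture viewer there is one more tool, called after "Request:" in YAML: its name, and indented under it one key for each argument. carry_out: Moves the arm, as the interface text tells. Its arguments: {"type":"object","properties":{"series":{"type":"array","items":{"type":"array","items":{"type":"number"}}}},"required":["series"]}

```bash
mkdir -p pics; ls; cat > h.py <<'E'
import numpy as np, cv2
from cell import env
def grab(n):
    p,d=env.read_camera(n); np.savez(f'/tmp/{n}.npz',p=p,d=d); return p,d
def load(n):
    z=np.load(f'/tmp/{n}.npz'); return z['p'],z['d']
def cloud(n,d):
    c=env.get_calibration(n);K=np.array(c['intrinsics']);T=np.array(c['cam_to_world'])
    v,u=np.mgrid[:d.shape[0],:d.shape[1]]
    x=(u-K[0,2])/K[0,0]*d; y=(v-K[1,2])/K[1,1]*d
    P=np.stack([x,-y,-d],-1)@T[:3,:3].T+T[:3,3]; P[d==0]=np.nan
    return P
E
python3 - <<'E'
from h import *
for n in ('top','scene'):
    p,d=grab(n); cv2.imwrite(f'pics/{n}0.png',cv2.resize(p[:,:,::-1],(800,600),interpolation=cv2.INTER_CUBIC))
    c=env.get_calibration(n); print({k:(np.round(v,3).tolist() if not isinstance(v,str) else v) for k,v in c.items()})
s=env.state();print(s)
E
```

```text
pics
{'intrinsics': [[489.096, 0.0, 252.738], [0.0, 489.096, 190.077], [0.0, 0.0, 1.0]], 'cam_to_world': [[-0.013, 0.996, -0.091, 427.329], [-1.0, -0.013, 0.006, -55.027], [0.005, 0.091, 0.996, 1588.029], [0.0, 0.0, 0.0, 1.0]]}
{'intrinsics': [[374.028, 0.0, 258.818], [0.0, 374.028, 193.111], [0.0, 0.0, 1.0]], 'cam_to_world': [[0.442, -0.745, 0.5, 1068.673], [0.897, 0.375, -0.234, -323.018], [-0.013, 0.552, 0.834, 996.992], [0.0, 0.0, 0.0, 1.0]]}
{'t': 0.1, 'joints': array([-1.36056601e+00,  4.91486878e-01,  1.55939877e+00,  4.90189274e-06,
        1.09170578e+00, -1.05611463e-01]), 'qvel': array([ 0.00049017, -0.0033524 , -0.00210749,  0.00031569, -0.00039532,
       -0.00160546]), 'tau': array([ 2.88742791e-03, -6.13624549e+01, -2.58604163e+01,  6.94373692e-02,
        4.70165885e-02, -5.58158524e-05]), 'eef_pos': array([ 194.14369527, -594.04730346,  404.22426267]), 'tcp_rot': array([-3.14059990e+00, -1.09609599e-04,  3.15839468e-01]), 'ft_force': array([ 1.03448686, -0.46482804,  0.116999  ]), 'moment': array([-0.00920852, -0.05069942, -0.01586593]), 'grip_force': 0.0, 'opening': 1.003392514217999}
```

View pics/top0.png

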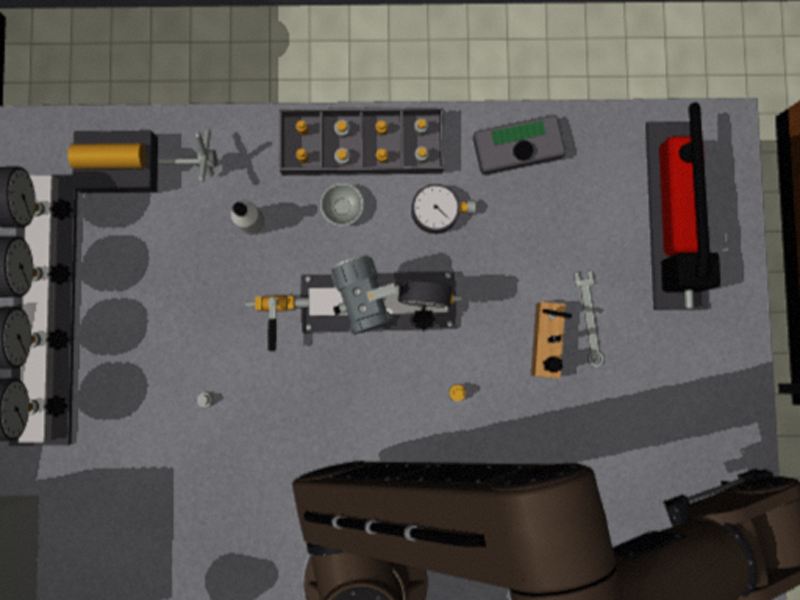

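View pics/scene0.png

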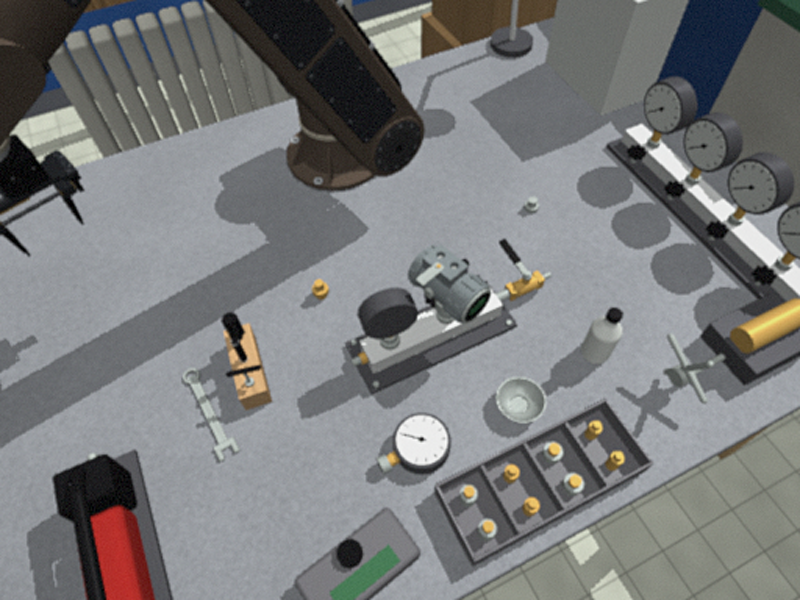

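The top view (800x600 scale) shows the vent valve at (275,303) with its lever pointing to (272,345). The transmitter is at (362,295), and its display faces away from the robot. The block is at (549,340), with the T-driver at the top, the screwdriver at the bottom and presumably the stylus in the middle. Next I'll zoom in.

```bash
python3 - <<'E'
from h import *
def crop(p,x0,y0,w,h,W,H): return cv2.resize(p[y0:y0+h,x0:x0+w,::-1],(W,H),interpolation=cv2.INTER_CUBIC)
p,d=load('top');a=crop(p,150,155,100,75,400,300);b=crop(p,330,175,60,75,240,300)
s,ds=load('scene');c=crop(s,250,140,110,75,440,300);e=crop(s,120,190,70,75,280,300)
img=np.zeros((600,720,3),np.uint8);img[:300,:400]=a;img[:300,400:640]=b;img[300:,:440]=c;img[300:,440:]=e
cv2.imwrite('pics/z1.png',img)
for n,dd,(u0,u1,v0,v1) in(('top',d,(200,262,160,215)),('scene',ds,(255,320,150,210))):
    P=cloud(n,dd)[v0:v1,u0:u1].reshape(-1,3)
    m=abs(P[:,2]-211)<5
    Q=P[m];print(n,m.sum(),np.median(Q,0),cv2.minAreaRect(Q[:,:2].astype(np.float32)))
P=cloud('top',d)
hsv=cv2.cvtColor(p,cv2.COLOR_RGB2HSV)
# lever grip
R=P[190:230,165:185];q=R[(R[...,2]>60)&(R[...,2]<85)];print('lever',len(q),cv2.minAreaRect(q[:,:2].astype(np.float32)),np.median(q,0))
# block top
R=P[185:250,330:372];q=R[(abs(R[...,2]-50)<6)];print('block',len(q),cv2.minAreaRect(q[:,:2].astype(np.float32)))
q=R[R[...,2]>85];print(np.round(q[np.argsort(q[:,0])]).astype(int).tolist())
for (u,v) in((0,0),):pass
E
```

```text
top 375 [556.70915079 -10.33286599 211.72200506] ((556.7267456054688, -21.980098724365234), (65.60346221923828, 83.99171447753906), 17.80187225341797)
scene 410 [561.3199548  -13.93403867 210.03975015] ((559.3516235351562, -24.954124450683594), (68.92205810546875, 85.04225158691406), 17.7156982421875)
lever 178 ((515.2315063476562, 181.60105895996094), (102.63346862792969, 16.27492332458496), 0.06662818044424057) [510.03467184 182.01514887  75.11639528]
block 534 ((477.62603759765625, -373.67523193359375), (52.34349822998047, 149.62315368652344), 83.96017456054688)
[[414, -368, 90], [414, -374, 106], [414, -368, 106], [414, -369, 114], [417, -375, 117], [417, -360, 85], [417, -371, 120], [417, -366, 115], [417, -367, 123], [417, -359, 104], [417, -362, 118], [417, -360, 114], [420, -377, 122], [420, -373, 125], [420, -371, 122], [420, -369, 115], [420, -364, 125], [420, -357, 88], [420, -362, 121], [420, -359, 119], [420, -358, 111], [420, -355, 112], [423, -380, 121], [423, -378, 116], [423, -374, 122], [423, -370, 124], [423, -368, 123], [423, -366, 116], [423, -363, 118], [423, -3
[... 2089 characters left out ...]
1, 101], [526, -394, 100], [526, -372, 104], [526, -398, 98], [526, -385, 99], [526, -360, 103], [526, -389, 97], [526, -370, 101], [526, -367, 99], [527, -364, 98], [529, -393, 106], [529, -378, 106], [529, -387, 103], [529, -385, 102], [529, -375, 104], [529, -353, 108], [529, -382, 102], [529, -369, 103], [529, -350, 106], [529, -366, 102], [529, -373, 101], [529, -363, 102], [529, -392, 96], [529, -361, 100], [530, -359, 95], [532, -369, 106], [532, -379, 100], [532, -376, 100], [532, -354, 104], [532, -367, 99], [532, -364, 100], [533, -361, 100], [533, -358, 100], [533, -352, 100], [533, -374, 96], [536, -364, 100], [536, -361, 100], [536, -358, 100], [536, -352, 100], [536, -355, 98]]
```

View pics/z1.png

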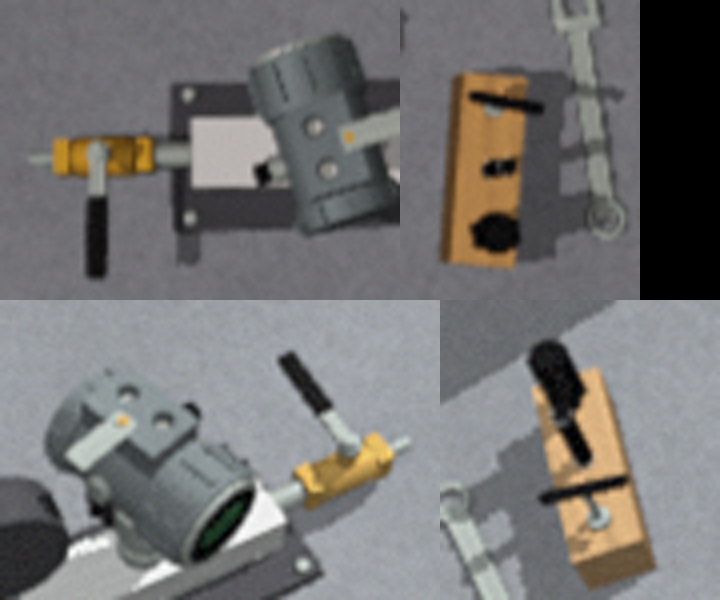

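The crops show the zero hole at about (315,127) and the span hole at (330,170) in the top crop. The longer display cover is at the top, i.e. +x, and the scene view confirms it. The stylus is the middle tool. Now I'll measure these accurately from both cameras.

```bash
cat >> h.py <<'E'
def ray(n,u,v,z):
    c=env.get_calibration(n);K=np.array(c['intrinsics']);T=np.array(c['cam_to_world'])
    r=T[:3,:3]@np.array([(u-K[0,2])/K[0,0],-(v-K[1,2])/K[1,1],-1]);o=T[:3,3]
    return o+r*(z-o[2])/r[2]
E
python3 - <<'E'
from h import *
for n,boxes in(('top',[(228.2,186.3),(232,197)]),('scene',[(281.7,163.3),(290.5,169.8)])):
    p,d=load(n);g=p.astype(float).mean(2)
    for (u,v) in boxes:
        u0,v0=int(round(u)),int(round(v));w=g[v0-4:v0+5,u0-4:u0+5];
        b=np.median(w);yy,xx=np.mgrid[v0-4:v0+5,u0-4:u0+5]
        m=np.clip(w-b-15,0,None)*(np.hypot(xx-u,yy-v)<4)
        cu,cv=(m*xx).sum()/m.sum(),(m*yy).sum()/m.sum()
        print(n,np.round((cu,cv),2),np.round(ray(n,cu,cv,211),1),np.round(ray(n,cu,cv,201),1))
        print(w.astype(int))
P=cloud('scene',load('scene')[1]);R=P[190:265,120:190]
q=R[(R[...,2]>75)&(R[...,2]<130)];
for x0 in(428,478):
    for dz in((116,126),(85,110)):
        k=q[(abs(q[:,0]-x0)<20)&(abs(q[:,1]+371)<22)&(q[:,2]>dz[0])&(q[:,2]<dz[1])];print('scene',x0,dz,len(k),k.min(0).round() if len(k) else 0,k.max(0).round() if len(k) else 0)
R=P[140:200,300:390];q=R[(R[...,2]>66)&(R[...,2]<82)&(R[...,1]>165)&(R[...,1]<200)]
print('scene lever',len(q),cv2.minAreaRect(q[:,:2].astype(np.float32)))
E
```

```text
top [228.82 186.2 ] [565.3   4.  211. ] [566.3   4.4 201. ]
[[ 99 100 100 101 101 100 101 100 102]
 [101  99  97  90  88  93  99 101 103]
 [102  99  79  76  86  95  92  99 107]
 [101  86  69  94 118 140 109 100 103]
 [102  81  80 119 136 168 134 106 104]
 [103  93  79 119 134 154 118 100 102]
 [105 101  80 102 114 117  96 101 104]
 [104 103  96  91  95  99 101 105 106]
 [102 105 103 101 103 104 106 105 103]]
top [232.46 197.11] [534.3  -6.  211. ] [535.   -5.6 201. ]
[[108 106 105 100 101 103 103 110 119]
 [105 104  90  85  83  96 104 106 107]
 [106  93  77  89  97 102 102 107 110]
 [105  78 101 124 131 143 113 105 108]
 [104  79 120 133 137 164 123 105 105]
 [105  86 108 129 136 149 116 105 108]
 [109 100  92 112 122 112 105 106 109]
 [107 106 101 101 100 106 106 109 109]
 [108 107 108 108 106 106 108  95  93]]
scene [280.73 164.49] [541.5 -10.4 211. ] [534.8  -6.4 201. ]
[[146 153 149 153 152 152 151 151 154]
 [151 148 147 140 139 148 150 152 153]
 [156 136 118 103  99 114 136 144 147]
 [148 117  78  72  70  72 106 140 153]
 [150 116  94 122 118  88  94 138 150]
 [152 138 152 177 1
[... 218 characters left out ...]
148 147 145 148]
 [153 154 141 137 128 131 136 147 149]
 [151 147 128  95  84  86 100 131 146]
 [150 143 101  76  71  69  63 107 138]
 [148 140 106 117 127 118  83 112 138]
 [149 147 132 157 171 160 123 126 143]
 [150 147 145 153 155 157 145 144 144]
 [152 149 148 146 147 146 149 146 135]
 [147 147 149 145 148 146 149 134 109]]
scene 428 (116, 126) 53 [ 420. -384.  116.] [ 444. -360.  121.]
scene 428 (85, 110) 57 [ 434. -385.   85.] [ 448. -358.  110.]
scene 478 (116, 126) 19 [ 475. -384.  116.] [ 487. -371.  120.]
scene 478 (85, 110) 25 [ 481. -384.   86.] [ 488. -371.  110.]
scene lever 148 ((518.170654296875, 176.20726013183594), (17.56240463256836, 109.24739837646484), 89.56829071044922)
```

Request:
carry_out:
  series:
    - [0.04, -0.04, -0.056, 0, 0]
    - [0.08, -0.08, -0.056, 6, 0]
    - [0.12, -0.12, -0.056, 12, 0]
    - [0.16, -0.155, -0.056, 18.1, 0]
    - [0.2, -0.193, -0.056, 18.1, 0]
    - [0.24, -0.23, -0.056, 18.1, 0]
    - [0.28, -0.27, -0.056, 18.1, 0]
    - [0.32, -0.31, -0.056, 18.1, 0]
    - [0.362, -0.349, -0.056, 18.1, 0]
    - [0.362, -0.349, -0.056, 18.1, 0]
    - [0.362, -0.349, -0.056, 18.1, 0]
    - [0.362, -0.349, -0.056, 18.1, 0]

```text
t: 1.6
eef_pos: [429.5, -150.9, 460.6]
tcp_rot: [3.141, 0.0, -0.002]
ft_force: [0.3, -0.3, -0.5]
opening: 0.004
grip_force: 0.0
```

Request:
carry_out:
  series:
    - [0.01, -0.05, 0, 0, 0]
    - [0.02, -0.1, 0, 0, 0]
    - [0.03, -0.15, 0, 0, 0]
    - [0.04, -0.2, 0, 0, 0]
    - [0.05, -0.25, 0, 0, 0]
    - [0.054, -0.291, 0, 0, 0]
    - [0.054, -0.291, 0.05, 0, 0]
    - [0.054, -0.291, 0.1, 0, 0]
    - [0.054, -0.291, 0.15, 0, 0]
    - [0.054, -0.291, 0.19, 0, 0]
    - [0.054, -0.291, 0.213, 0, 0]
    - [0.054, -0.291, 0.213, 0, 0]
    - [0.054, -0.291, 0.213, 0, 0]

```text
t: 3.22
eef_pos: [484.3, 140.5, 248.5]
tcp_rot: [-3.142, -0.001, -0.001]
ft_force: [-0.7, -0.3, 0.1]
opening: 0.005
grip_force: 0.0
```

Request:
carry_out:
  series:
    - [0, -0.019, 0, 0, 0]
    - [0, -0.03, 0, 0, 0]
    - [0, -0.04, 0, 0, 0]
    - [0, -0.05, 0, 0, 0]
    - [0, -0.06, 0, 0, 0]
    - [0.003, -0.07, 0, 0, 0]
    - [0.0075, -0.08, 0, 0, 0]
    - [0.014, -0.089, 0, 0, 0]
    - [0.02, -0.097, 0, 0, 0]
    - [0.029, -0.104, 0, 0, 0]
    - [0.038, -0.111, 0, 0, 0]
    - [0.046, -0.115, 0, 0, 0]
    - [0.054, -0.118, 0, 0, 0]
    - [0.06, -0.119, 0, 0, 0]
    - [0.06, -0.119, 0, 0, 0]
    - [0.06, -0.119, 0, 0, 0]

```text
t: 5.22
eef_pos: [542.3, 260.0, 247.4]
tcp_rot: [3.14, 0.006, -0.0]
ft_force: [-15.0, -0.9, 7.9]
opening: 0.009
grip_force: 7.5
```

```bash
python3 - <<'E'
from h import *
p,d=grab('top');s,ds=grab('scene')
a=cv2.resize(p[150:225,140:240,::-1],(400,300),interpolation=cv2.INTER_CUBIC);b=cv2.resize(s[100:175,290:390,::-1],(400,300),interpolation=cv2.INTER_CUBIC)
cv2.imwrite('pics/lev.png',np.hstack([a,b]))
P=cloud('scene',ds)[100:200,290:400].reshape(-1,3)
q=P[(abs(P[:,2]-73)<8)&(P[:,1]>200)];print(len(q),cv2.minAreaRect(q[:,:2].astype(np.float32)),np.median(q,0))
print(env.state()['eef_pos'])
E
```

```text
132 ((552.7503051757812, 237.81063842773438), (75.24312591552734, 37.24022674560547), 89.97406005859375) [563.35394161 243.28309366  73.17837689]
[542.30183024 260.00211101 247.42293821]
```

View pics/lev.png

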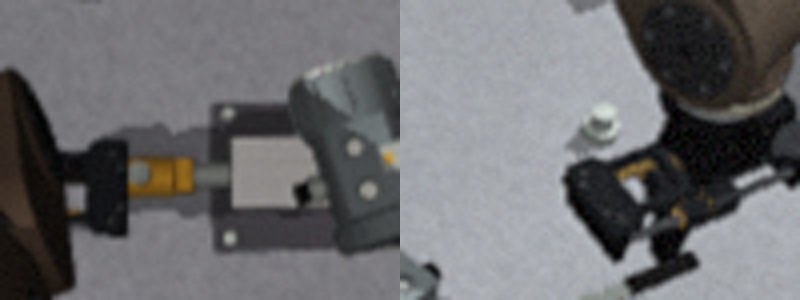

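The 15 N push against the stop and the lever lying along the valve (left of (130,185)) both show the vent is open. I'll back off and go to the stylus.

Request:
carry_out:
  series:
    - [-0.02, 0, 0, 0, 0]
    - [-0.04, 0, 0, 0, 0]
    - [-0.04, 0, -0.05, 0, 0]
    - [-0.04, 0, -0.1, 0, 0]
    - [-0.04, 0, -0.15, 0, 0.2]
    - [-0.05, 0.03, -0.213, 0, 0.5]
    - [-0.065, 0.085, -0.213, 0, 0.5]
    - [-0.08, 0.14, -0.213, 0, 0.5]
    - [-0.09, 0.195, -0.213, 0, 0.5]
    - [-0.1, 0.25, -0.213, 0, 0.5]
    - [-0.1, 0.305, -0.213, 0, 0.5]
    - [-0.1, 0.36, -0.213, 0, 0.5]
    - [-0.1, 0.415, -0.213, 0, 0.5]
    - [-0.1, 0.46, -0.213, 0, 0.5]
    - [-0.1, 0.46, -0.213, 0, 0.5]
    - [-0.1, 0.46, -0.213, 0, 0.5]

```text
t: 7.32
eef_pos: [443.8, -199.8, 460.8]
tcp_rot: [-3.142, -0.0, -0.001]
ft_force: [0.4, 0.1, 0.0]
opening: 0.498
grip_force: 0.0
```

```bash
python3 - <<'E'
from h import *
p,d=grab('top');s,ds=grab('scene')
P=cloud('top',d)
R=P[160:215,140:200];q=R[(R[...,2]>67)&(R[...,2]<85)];print('lever',len(q),cv2.minAreaRect(q[:,:2].astype(np.float32)))
print(env.state()['eef_pos'],env.state()['tcp_rot'])
cv2.imwrite('pics/c1.png',np.hstack([cv2.resize(p[150:225,130:230,::-1],(400,300)),cv2.resize(p[120:300,190:430,::-1],(400,300))]))
E
```

```text
lever 165 ((558.9859008789062, 225.10546875), (101.60680389404297, 16.41265869140625), 89.31139373779297)
[ 443.87782647 -199.08185171  460.89316007] [ 3.14144483e+00 -3.40310341e-04  8.45583095e-04]
```

View pics/c1.png

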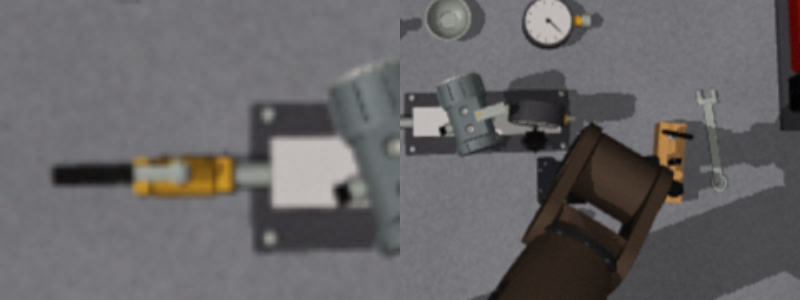

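The lever lies straight along the valve, about 90° from where it started. Now the stylus grasp.

Request:
carry_out:
  series:
    - [0.01, 0.05, 0, 0, 0.5]
    - [0.02, 0.1, 0.02, 0, 0.5]
    - [0.03, 0.15, 0.05, 0, 0.5]
    - [0.036, 0.175, 0.1, 0, 0.5]
    - [0.036, 0.175, 0.12, 0, 0.5]
    - [0.036, 0.175, 0.14, 0, 0.5]
    - [0.036, 0.175, 0.16, 0, 0.5]
    - [0.036, 0.175, 0.18, 0, 0.5]
    - [0.036, 0.175, 0.195, 0, 0.5]
    - [0.036, 0.175, 0.195, 0, 0.5]
    - [0.036, 0.175, 0.195, 0, 0]
    - [0.036, 0.175, 0.195, 0, 0]
    - [0.036, 0.175, 0.195, 0, 0]
    - [0.036, 0.175, 0.195, 0, 0]
    - [0.036, 0.175, 0.195, 0, 0]
    - [0.036, 0.175, 0.195, 0, 0]

```text
t: 9.43
eef_pos: [479.8, -375.1, 266.0]
tcp_rot: [3.141, -0.0, -0.0]
ft_force: [-0.8, -1.1, 4.0]
opening: 0.144
grip_force: 30.0
```

Request:
carry_out:
  series:
    - [0, 0, -0.02, 0, 0]
    - [0, 0, -0.05, 0, 0]
    - [0, 0, -0.08, 0, 0]
    - [0, 0, -0.12, 0, 0]
    - [0, 0, -0.16, 0, 0]
    - [0, 0, -0.2, 0, 0]
    - [0, 0, -0.245, 0, 0]
    - [0, 0, -0.245, 0, 0]
    - [0, 0, -0.245, 0, 0]
    - [0, -0.03, -0.245, 0, 0]
    - [0.01, -0.07, -0.245, 0, 0]
    - [0.02, -0.11, -0.245, 0, 0]
    - [0.03, -0.15, -0.245, 0, 0]
    - [0.04, -0.19, -0.245, 0, 0]
    - [0.05, -0.23, -0.245, 0, 0]
    - [0.06, -0.27, -0.245, 0, 0]
    - [0.07, -0.31, -0.245, 0, 0]
    - [0.08, -0.35, -0.245, 0, 0]
    - [0.086, -0.38, -0.245, 0, 0]
    - [0.086, -0.38, -0.245, 0, 0]

```text
t: 11.92
eef_pos: [566.1, 6.7, 509.1]
tcp_rot: [-3.141, 0.003, 0.002]
ft_force: [-0.1, -0.4, -1.2]
opening: 0.142
grip_force: 30.0
```

```bash
python3 - <<'E'
from h import *
p,d=grab('top');s,ds=grab('scene')
cv2.imwrite('pics/c2.png',np.hstack([cv2.resize(p[150:225,180:280,::-1],(400,300),interpolation=cv2.INTER_CUBIC),cv2.resize(s[110:185,240:340,::-1],(400,300),interpolation=cv2.INTER_CUBIC)]))
print(env.state()['eef_pos'],env.state()['opening'])
P=cloud('scene',ds)[90:175,240:340].reshape(-1,3)
q=P[(P[:,2]>255)&(P[:,2]<320)&(np.hypot(P[:,0]-570,P[:,1]-3)<25)]
for z in range(235,330,10):
    k=P[(abs(P[:,2]-z)<5)&(np.hypot(P[:,0]-570,P[:,1]-3)<20)]
    if len(k): print(z,len(k),k.mean(0).round(1),k[:,:2].min(0).round(1),k[:,:2].max(0).round(1))
E
```

```text
[565.90536006   4.94431995 509.55254163] 0.14106766807096607
245 2 [566.    3.2 247.7] [564.6   2.5] [567.4   4. ]
255 6 [567.8   4.2 254.6] [565.5   1.7] [569.8   6.2]
265 6 [568.5   3.  266.6] [566.1   1.8] [569.4   4.7]
275 5 [567.4   3.8 275.6] [566.2   2.3] [569.1   5.6]
285 6 [567.6   4.2 284.4] [565.4   2.4] [569.    6.9]
295 11 [570.8   3.6 296.6] [567.4  -2.1] [574.   11.6]
305 15 [570.7   2.3 305.4] [566.6  -2.5] [574.2   9.7]
315 9 [571.6   3.3 316.6] [556.5  -5.6] [577.8  11.9]
325 30 [572.7   3.3 324.1] [557.4  -8.4] [578.5  15.4]
```

View pics/c2.png

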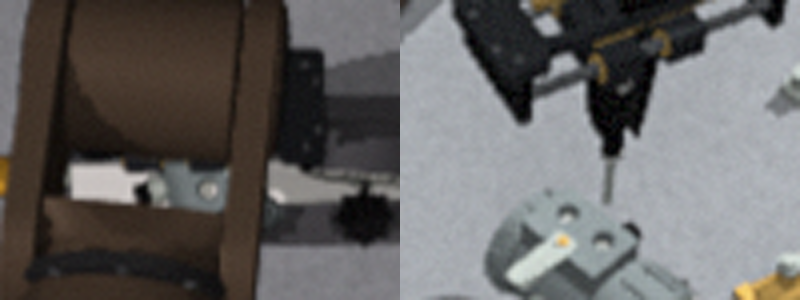

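```bash
cat > fit.py <<'E'
from h import *
from scipy.optimize import minimize
def holefit(n,g,c0,S=6,r=6):
    c=env.get_calibration(n);K=np.array(c['intrinsics']);T=np.array(c['cam_to_world'])
    q=T[:3,:3].T@(np.array([*c0,211])-T[:3,3]);uv=K[:2,:2]@(np.array([q[0],-q[1]])/-q[2])+K[:2,2]
    u0,v0=np.round(uv).astype(int)
    ss=(np.arange((2*r+1)*S)+.5)/S-.5-r
    U,V=np.meshgrid(u0+ss,v0+ss)
    R=np.stack([(U-K[0,2])/K[0,0],-(V-K[1,2])/K[1,1],-np.ones_like(U)],-1)@T[:3,:3].T;o=T[:3,3]
    hit=lambda z:(o+R*((z-o[2])/R[...,2])[...,None])[...,:2]
    A,B=hit(211),hit(201)
    w=g[v0-r:v0+r+1,u0-r:u0+r+1]
    ds=lambda m:cv2.resize(cv2.GaussianBlur(m.astype(np.float32),(0,0),.5*S),(2*r+1,)*2,interpolation=cv2.INTER_AREA)
    def f(x):
        m=np.linalg.norm(A-x,axis=-1)<7; b=np.linalg.norm(B-x,axis=-1)<6
        M=np.stack([np.ones(w.size),ds(m&~b).ravel(),ds(m&b).ravel()],1)
        near=ds(np.linalg.norm(A-c0,axis=-1)<11).ravel()>.5
        sol,_,_,_=np.linalg.lstsq(M[near],w.ravel()[near],rcond=None)
        return ((M@sol-w.ravel())[near]**2).mean(),sol
    best=min(((f(np.array(c0)+[dx,dy])[0],dx,dy) for dx in np.arange(-6,6.1,1) for dy in np.arange(-6,6.1,1)))
    x=minimize(lambda x:f(x)[0],np.array(c0)+best[1:],method='Nelder-Mead',options=dict(initial_simplex=np.array(c0)+best[1:]+np.array([[0,0],[.8,0],[0,.8]]),xatol=.05)).x
    return x,f(x)
E
python3 - <<'E'
from fit import *
s,ds=load('scene');g=s.astype(float).mean(2)
z,fz=holefit('scene',g,(567,4));sp,fs=holefit('scene',g,(537,-6))
print(z,fz,sp,fs,z-sp,np.hypot(*(z-sp)))
p,_=load('top');print('top span',holefit('top',p.astype(float).mean(2),(535.5,-5)))
# pin
c=env.get_calibration('scene');K=np.array(c['intrinsics']);T=np.array(c['cam_to_world'])
def proj(P):
    q=(np.asarray(P)-T[:3,3])@T[:3,:3];return K[0,0]*q[0]/-q[2]+K[0,2],K[1,1]*-q[1]/-q[2]+K[1,2]
for zz in(211,235,248,260,270,280,293): print(zz,np.round(proj([565.9,5,zz]),2))
print(g[146:166,284:300].astype(int))
E
```

```text
[567.62799683   4.313974  ] (np.float64(25.01128792048506), array([155.18357926, -83.48138648,  41.94127123])) [537.171875   -5.3765625] (np.float64(45.47602419009096), array([160.67695389, -84.25636886,  45.27167264])) [30.45612183  9.6905365 ] 31.96062975489574
top span (array([535.3,  -5. ]), (np.float64(97.91658101329028), array([105.15259698, -34.73756641,  53.96882898])))
211 [290.27 168.96]
235 [290.8  163.31]
248 [291.09 160.16]
260 [291.37 157.18]
270 [291.61 154.65]
280 [291.85 152.07]
293 [292.17 148.65]
[[162 167 167 167 174 168 101  25   8  13   3  58 150 175 177 173]
 [166 164 170 167 171 158  90  11  12   3  21 110 161 171 170 170]
 [167 165 168 168 173 168 105  42  15  18  51 136 164 174 169 166]
 [166 168 167 174 174 166 127  92  74  82 102 135 160 169 168 168]
 [165 166 169 170 172 170 165 131 111 116 145 165 172 168 167 169]
 [164 165 169 168 169 171 171 129 101 113 160 172 169 168 170 165]
 [167 168 171 167 168 173 171 125  94 129 169 173 176 168 171 167]
 [169 168 165 167 172 171 170 124  99 137 170 175 176 172 172 173]
 [168 164 168 164 168 169 164 121  98 146 174 177 175 177 177 174]
 [168 167 167 165 168 174 155 115  99 147 173 178 173 174 176 172]
 [170 171 166 168 169 170 153 117  98 148 177 176 173 179 176 169]
 [167 169 167 168 167 171 155 115 101 158 174 173 173 172 176 174]
 [167 167 167 171 175 175 145 104 102 157 170 169 169 173 171 169]
 [166 164 171 175 175 179 140 106 109 158 172 172 168 171 168 173]
 [160 160 158 165 173 171 143 112 126 159 173 174 169 173 174 173]
 [150 157 159 159 164 169 158 147 151 165 168 166 168 170 174 173]
 [112 152 163 160 156 162 164 168 166 167 166 167 170 165 173 175]
 [107 149 163 158 157 161 158 163 167 167 173 174 175 170 171 171]
 [131 156 161 163 157 164 157 160 165 166 170 175 178 164 166 173]
 [155 162 161 158 161 156 161 160 157 162 168 157 144 121 142 169]]
```

In the scene camera frame the zero hole fits at (567.6, 4.3), and the hole spacing comes out at 31.96 mm as expected. The pin tip is at about (566.0, 5.2) and upright, so I need to shift about +1.5 mm in x and -1 mm in y, then go down into the hole.

Request:
carry_out:
  series:
    - [0.0015, 0.001, 0, 0, 0]
    - [0.0015, 0.001, 0.01, 0, 0]
    - [0.0015, 0.001, 0.02, 0, 0]
    - [0.0015, 0.001, 0.028, 0, 0]
    - [0.0015, 0.001, 0.034, 0, 0]
    - [0.0015, 0.001, 0.038, 0, 0]
    - [0.0015, 0.001, 0.042, 0, 0]
    - [0.0015, 0.001, 0.045, 0, 0]
    - [0.0015, 0.001, 0.045, 0, 0]
    - [0.0015, 0.001, 0.045, 0, 0]

```text
t: 13.28
eef_pos: [567.4, 4.1, 465.9]
tcp_rot: [3.141, -0.0, -0.0]
ft_force: [0.2, -0.9, -0.0]
opening: 0.142
grip_force: 30.0
```

```bash
python3 - <<'E'
from h import *
s,ds=grab('scene');st=env.state();print(st['eef_pos'],st['ft_force'],st['moment'])
cv2.imwrite('pics/c3.png',cv2.resize(s[135:195,255:335,::-1],(800,600),interpolation=cv2.INTER_CUBIC))
E
```

```text
[567.3674048    4.07450761 465.8837319 ] [-0.55337974 -0.26580283 -1.10333712] [-0.01385989 -0.00510217 -0.0226839 ]
```

View pics/c3.png

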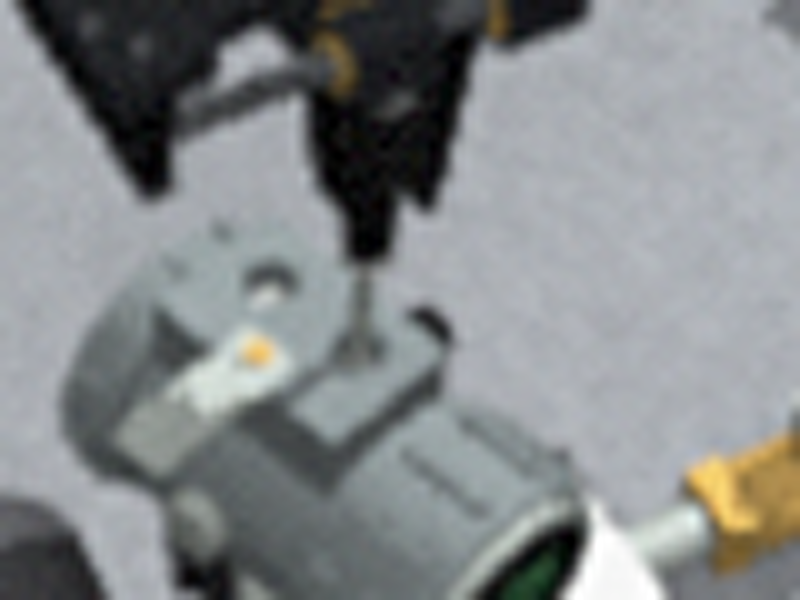

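The pin is inside the zero hole at about (360,345) with no side force. The span hole at (268,285) is untouched. Now I'll press.

Request:
carry_out:
  series:
    - [0, 0, 0.002, 0, 0]
    - [0, 0, 0.004, 0, 0]
    - [0, 0, 0.005, 0, 0]
    - [0, 0, 0.006, 0, 0]
    - [0, 0, 0.007, 0, 0]
    - [0, 0, 0.008, 0, 0]
    - [0, 0, 0.008, 0, 0]
    - [0, 0, 0.008, 0, 0]
    - [0, 0, 0.008, 0, 0]

```text
t: 14.45
eef_pos: [567.4, 4.1, 457.8]
tcp_rot: [3.141, -0.0, -0.0]
ft_force: [-0.6, 0.3, 5.1]
opening: 0.141
grip_force: 30.0
```

Request:
carry_out:
  series:
    - [0, 0, 0.0005, 0, 0]
    - [0, 0, 0.001, 0, 0]
    - [0, 0, 0.001, 0, 0]
    - [0, 0, 0.001, 0, 0]
    - [0, 0, 0.001, 0, 0]

```text
t: 15.08
eef_pos: [567.3, 4.1, 457.6]
tcp_rot: [3.141, -0.001, -0.0]
ft_force: [-1.3, 0.7, 12.0]
opening: 0.14
grip_force: 30.0
```

Request:
carry_out:
  series:
    - [0, 0, 0, 0, 0]
    - [0, 0, 0, 0, 0]
    - [0, 0, 0, 0, 0]
    - [0, 0, 0, 0, 0]
    - [0, 0, 0, 0, 0]
    - [0, 0, 0, 0, 0]
    - [0, 0, 0, 0, 0]
    - [0, 0, 0, 0, 0]

```text
t: 16.08
eef_pos: [567.3, 4.1, 457.6]
tcp_rot: [3.141, -0.002, -0.0]
ft_force: [-1.9, 0.9, 10.8]
opening: 0.14
grip_force: 30.0
```

The button is hard on its stop, with a steady push of about 11 N. Handing in.

```bash
python3 -c "
from cell import env
print(env.job_done())"
```

```text
the job is handed in; nothing more can be done
None
```

I handed the job in at about 16 s: the vent lever is fully open, and the stylus, still in the gripper, is holding the zero button on its stop at about 11 N; the hand-in call returned no verdict.

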